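# Latch the sprung lid of a steel case

## Robot

A 6-joint arm with a two-finger parallel gripper is mounted at the origin on the work surface. World frame = base frame: x ahead of the robot, y to its left, z up, the work surface at z = 0. Lengths are in m, angles in rad, forces in N, time in s.
With the tool pointing down it reaches from about 0.325 to 0.775 m from the base axis. Payload 5.5 kg.
Tool frame: the origin (TCP) lies midway between the tips of the shut fingers; the grasp point (between the pads) lies 19 mm behind it (ctrl.grip_point_offset is the distance from the TCP to the grasp point, in m); z points along the fingers, y is the direction in which the jaws open and shut (so a half turn about z gives the same grasp; the last joint's range is limited). The gripper opens to 88 mm and grips with 3 to 60 N. Pads are 20 mm wide; open, the fingers measure 115 mm over their backs; the gripper's body (75 mm by 178 mm) begins 61 mm behind the grasp point.
Start: joints at [-1.222, 0.091, 1.231, -0, 1.82, -0.057], TCP at [0.237, -0.551, 0.223] pointing down, gripper open.
Joint ranges: [-2.87, 2.87], [-0.86, 2.18], [0.17, 2.46], [-1.51, 4.65], [0.06, 2.69], [-2.65, 2.65]. Speed limits (rad/s): [2.57, 2.57, 3.01, 3.14, 3.14, 3.14].

## Interface

Orientations are given as a unit quaternion [w, x, y, z].
In Python, from rig import ctrl gives the robot as it stands. The module is installed in compiled form; this text tells all that it offers.
- The arm moves only by the tool send_rows, never from a script. Its argument "deltas" is a list that holds one entry, the list of rows, each a list of 7 numbers: the turn, a rotation vector about the tool's x, y, z in units of 8 degrees (1.0 is 8 degrees), then the shift along the tool's x, y, z in mm, then the closure, from 0 (fully open) to 1 (shut). A call has 1 to 12 rows; each row shifts and turns the commanded pose from where the row before left it, along the tool's axes as they then stand; what a row does not reach is not made up. A row lasts 1/8 s, in which the tool goes at most 62.5 mm and 10.7 degrees, less where a joint would pass 70% of its speed; a pose out of reach is approached as far as the arm can. A call is refused whole if a number of a shift passes 62.5 or a number of a turn 1, either way. A call with a gripper value outside its range is refused whole. The fingers move at their own pace and stop on an object; "grip_force" is the grip in N (left out, the last holds). Time passes only in rows, so rows that do not move let the fingers close. It gives the time, the measured TCP pose, the force and the opening at its end, in the units of the state.
- ctrl.state(): the state, without advancing time (a new reading comes with each control period).
- ctrl.read_camera(name): name is "side" or "top" or "wrist"; returns (picture, depth): 480x640x3 uint8, red, green, blue; 480x640 float32, m along the optical axis (not along the pixel's ray), 0 where there is no reading.
- ctrl.get_calibration(name): a dict with "fx", "fy", "cx", "cy" (pixels), "origin" and "orientation" of the camera in the world. Camera axes: x right, y up, looking along -z (the intrinsics and any distortion apply to the point x, -y, -z); pixel columns grow to the right and rows downward; lengths in m; the calibration is good to about 2 mm. A picture is of the moment at which its call begins: read the wrist's pose just before it. get_calibration takes no time and is no camera call; for the wrist camera it gives the pose at the moment of the call.
- ctrl.job_done(): hands the job in, once; it reports no verdict.
The state is a dict: "t": time; "joints": joint angles; "qd": joint speeds; "tau": joint torques, N m; "tool_pos": TCP position; "eef_rot": TCP orientation; "contact_force": force on the tool from outside, world axes, zero at the start; "ft_torque": the same for the moment, N m; "opening": finger opening in m.
Only numpy, scipy, OpenCV 4.12 (cv2) and the standard library are available. Lean on these libraries where they do the work, as an engineer would, in place of code of your own. Each camera call takes 0.05 s, during which the arm holds its last target.

## Task

The olive steel case standing on the bench has sprung ajar: gently lift its wire loop over the keeper on the lid and hook it under the keeper's lip, then swing the lever back and down over centre until it lies flat and the lid is drawn shut. Bear down on the flat lever for a second with about 20 N (2 kg), so that the gasket sets, then let go; never push the latch or the lid with as much as 35 N, and leave the other things on the bench where they are.

Things in the scene. Friction and masses are not known exactly. Their poses are not given: they have to be found in the camera images.
- case: Olive painted steel case, 300 mm long (its y), 170 mm high, fixed, standing on its hinge edge with seam and draw latch on top. Origin on the bench under the seam, mid-length; z up; x points from the latch half (87 mm thick, -x side) across the seam to the lid. Flat top at z = 170 mm. The latch is at y = 0; the lever's hinge pin lies along y at x = -30, z = 184 mm.
- lid: Lid half of the case, a slab 45 mm thick, 300 mm long (y), hinged along its lower edge. Origin on the hinge, 12 mm above the bench; z points up along the lid: its tilt is how far it is ajar (0 shut). The rubber gasket springs it 4.5 to 6.5 mm open at the top and resists closing with up to about 22 N there. Top face at z = 158 mm in this frame.
- keeper (a point): On the lid's top: steel hook 16 mm wide (y). A post, 8 mm thick in x, rises 15.5 mm; at its top a 3 mm thick lip reaches 5 mm past the post's +x face, over a pocket 12.5 mm high, open to +x. This point is in the pocket where the bar seats (it may sit up to 7 mm lower): 2.5 mm beyond the post's face, 10 mm above the lid's top, 5.5 mm below the lip's top.
- loop: The latch's steel loop (bail), a flat frame 39 mm wide over its sides (y), 62 mm long; sides 6 mm high, 5 mm thick. Origin on its pin in the lever, x along the loop to its end bar, 59 mm from the pin. The pin is on the lever 14 mm from the lever's hinge: above the hinge when the lever is up, behind it when closed. The loop stays at the angle where it is left and draws the lever along when pulled.
- loop_bar (a point): Middle of the loop's end bar, a round bar 5 mm in diameter and 34 mm long along y, joining the two sides of the loop at the end that goes over the keeper.
- lever (a joint): Latch lever's angle: 0 closed (flat, pointing to the case's -x, on its rigid stop), 1.57 upright, 2.15 fully open (leaning to the lid, end stop). Stays where left. Starts at 1.75 to 2.0. With the loop hooked it resists with up to about 8 N at its tip; at about 0.25 rad it passes dead centre and from there the loop's pull snaps and holds it down.
- lever_tip (a point): Near the free end of the latch lever, on its outer face (the upper face when closed, facing the lid when open): a flat steel strip 22 mm wide, 4 mm thick, 51 mm long from the hinge pin; this point is 48 mm from the pin.
- jar: Clear jar with steel cap, 64 mm in diameter, 85 mm high, standing near one end of the case; origin under its centre. To be left alone.
- block: Black plastic block with rows of holes, 75 x 130 x 40 mm, near the other end of the case; origin under its centre. To be left alone.
- wrench: Steel wrench, 160 mm long, lying on the bench before the case. To be left alone.
- screwdriver: Screwdriver, 170 mm long, lying on the bench behind the case. To be left alone.

How it is judged:
By the outcome, as a careful person would: the job done as asked, in the order asked, and still so for the second after the job is handed in, with the robot touching nothing.
It also fails if it takes over 51 s, if anything falls off the work surface, if the arm or the gripper's body presses on something with over 40 N, if the wrist force passes 120 N, or if a joint passes its speed limit or range.

## Working session

There is one attempt and no reset: what is moved stays moved. The work goes in short steps, Python scripts to look and compute and a tool call to move; the robot and the scene stay as the last step left them, time stands still between calls to the robot, and variables do not carry over. Pictures are saved under pics/ and viewed, and the job is handed in when it is done.

Besides the shell and the picture viewer there is one more tool, called after "Call:" as name([rows], argument=value, ...), one row to a line, values as JSON. send_rows: Moves the arm, as the interface text tells. Its arguments: {"type":"object","properties":{"deltas":{"type":"array","items":{"type":"array","items":{"type":"array","items":{"type":"number"}}}},"grip_force":{"type":"number"}},"required":["deltas"]}

```bash
mkdir -p pics; cat > h.py <<'E'
import numpy as np,cv2
from rig import ctrl
from scipy.spatial.transform import Rotation as R
def rot(q): return R.from_quat([q[1],q[2],q[3],q[0]])
def snap(name,fn):
    c=ctrl.get_calibration(name)
    im,d=ctrl.read_camera(name)
    cv2.imwrite('pics/'+fn+'.png',im[:,:,::-1]); np.savez('pics/'+fn+'.npz',d=d,im=im,**{k:np.array(c[k]) for k in('fx','fy','cx','cy','origin','orientation')})
    return im,d,c
def load(fn):
    z=np.load('pics/'+fn+'.npz'); return z['im'],z['d'],z
def pts(d,c):
    v,u=np.mgrid[0:480,0:640]
    P=np.stack([(u-c['cx'])/c['fx']*d,-(v-c['cy'])/c['fy']*d,-d],-1)
    return P@rot(c['orientation']).as_matrix().T+np.array(c['origin'])
def proj(p,c):
    q=(np.asarray(p)-np.array(c['origin']))@rot(c['orientation']).as_matrix()
    return c['cx']+c['fx']*q[...,0]/-q[...,2], c['cy']+c['fy']*q[...,1]/q[...,2]
E
python3 - <<'E'
from h import *
print(ctrl.state())
for n in('side','top'):
    im,d,c=snap(n,n+'0'); print(n,c)
E
```

```text
{'t': 0.0, 'joints': array([-1.22166857e+00,  9.18504847e-02,  1.23187701e+00, -1.10840139e-05,
        1.81978563e+00, -5.67167808e-02]), 'qd': array([ 0.00118234, -0.00125032, -0.00092571,  0.00044674,  0.00019672,
       -0.00115331]), 'tau': array([ 1.90330552e-04, -4.46449363e+01, -4.06447291e+01,  6.99374755e-02,
        2.93508300e-02, -1.57960812e-04]), 'tool_pos': array([ 0.23676227, -0.55099223,  0.2215169 ]), 'eef_rot': array([-9.49206105e-04,  9.79481651e-01,  2.01531072e-01, -1.45206869e-04]), 'contact_force': array([-0.27246698, -0.81091032,  0.40293857]), 'ft_torque': array([-0.00760754, -0.00030581, -0.05835445]), 'opening': 0.08792638163385832}
side {'fx': 459.0575777760277, 'fy': 459.0575777760277, 'cx': 313.88084697207677, 'cy': 247.5614359765946, 'origin': array([1.22110096, 0.25133595, 0.92432411]), 'orientation': array([0.5472725 , 0.20639481, 0.28118957, 0.76080642])}
top {'fx': 580.7562870692226, 'fy': 580.7562870692226, 'cx': 311.4546264679271, 'cy': 240.4863656891056, 'origin': array([0.48996559, 0.02014598, 1.1959334 ]), 'orientation': array([-0.70302612, -0.03659495,  0.01661605,  0.71002746])}
```

View pics/side0.png

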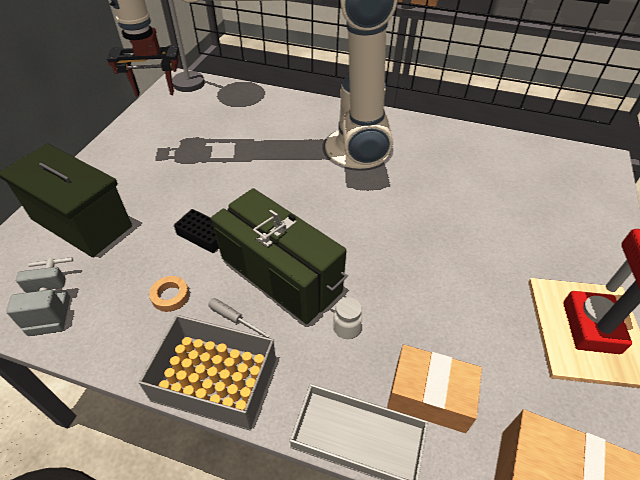

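View pics/top0.png

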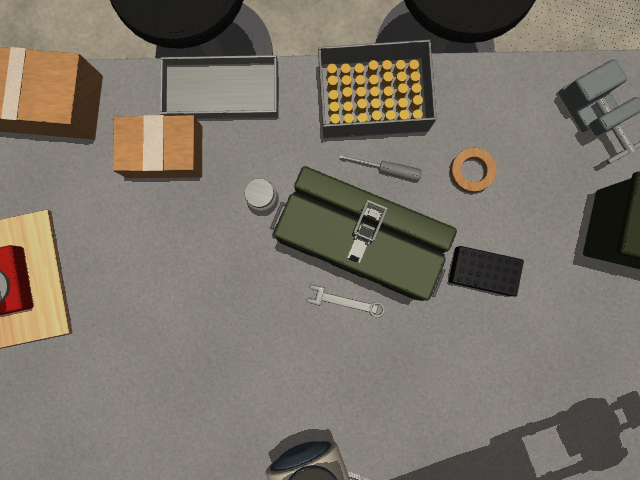

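The case sits mid-bench: in the top view the latch is at about (368,225), the thin lid half faces away from the robot, the jar is at (260,193), the block at (487,270) and the wrench at (345,300). Next I'll fit the case frame.

```bash
python3 - <<'E'
from h import *
for n in('top','side'):
    im,d,c=load(n+'0')
    P=pts(d,c); 
    if n=='top': sl=(slice(150,310),slice(260,470))
    else: sl=(slice(180,330),slice(200,360))
    Q=P[sl].reshape(-1,3)
    m=(Q[:,2]>0.16)&(Q[:,2]<0.176)
    T=Q[m]
    if n=='top':
        rect=cv2.minAreaRect((T[:,:2]*1000).astype(np.float32)); print(rect, cv2.boxPoints(rect))
    print(n,np.median(T[:,2]),m.sum())
im,d,c=load('top0')
cv2.imwrite('pics/topz.png',cv2.resize(im[190:275,330:415,::-1],(680,680),interpolation=cv2.INTER_CUBIC)[:600])
im,d,c=load('side0')
cv2.imwrite('pics/sidez.png',cv2.resize(im[195:255,240:320,::-1],(800,600),interpolation=cv2.INTER_CUBIC))
E
```

```text
((582.0748901367188, -45.73188781738281), (300.69830322265625, 139.96868896484375), 66.55064392089844) [[ 458.04074 -155.81458]
 [ 586.44965 -211.51349]
 [ 706.109     64.3508 ]
 [ 577.70013  120.04971]]
top 0.16898183455977656 11770
side 0.16805838172270865 5666
```

View pics/topz.png

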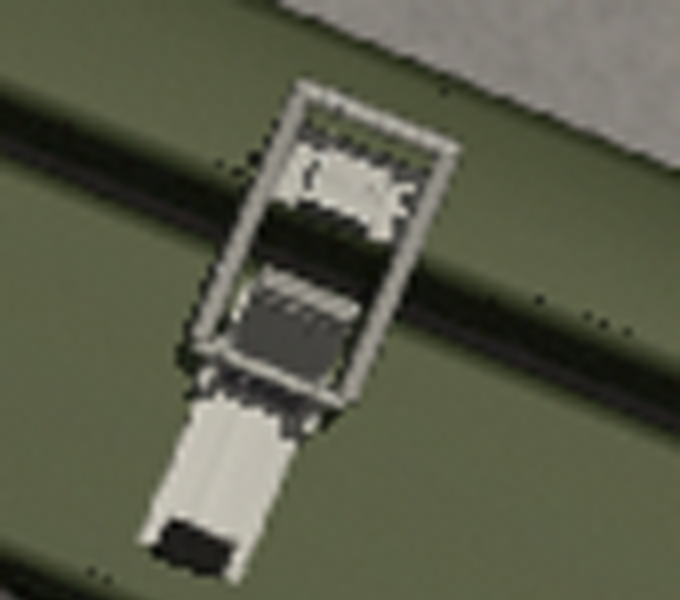

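View pics/sidez.png

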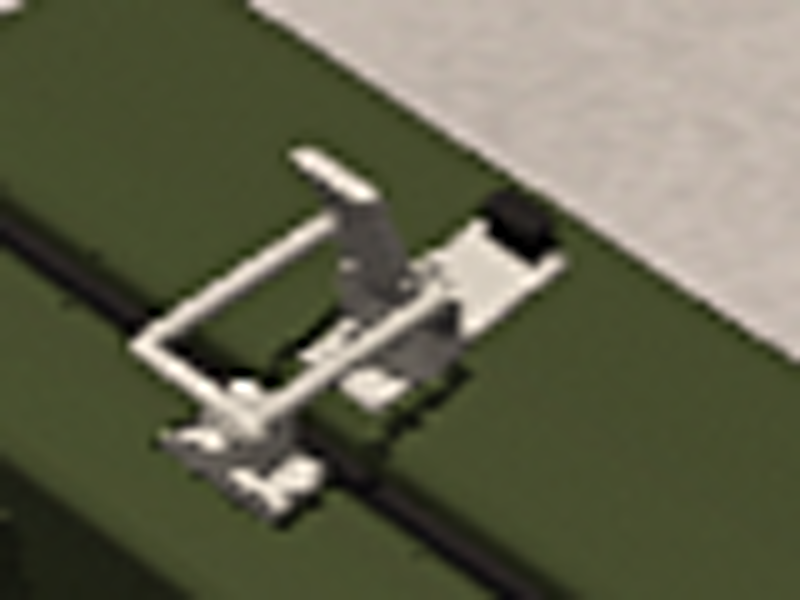

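```bash
cat >> h.py <<'E'
def info():
    s=ctrl.state(); r=rot(s['eef_rot'])
    print('t %.2f'%s['t'],'pos',np.round(s['tool_pos']*1000,1),'axes x',np.round(r.as_matrix()[:,0],3),'z',np.round(r.as_matrix()[:,2],3),'F',np.round(s['contact_force'],1),'open',round(s['opening']*1000,1),'q',np.round(s['joints'],2))
def loc(d):  # world delta mm -> tool delta
    return np.round(rot(ctrl.state()['eef_rot']).as_matrix().T@np.array(d,float),2)
E
python3 - <<'E'
from h import *
s=ctrl.state();c=ctrl.get_calibration('wrist');r=rot(s['eef_rot'])
print(c['fx'],r.inv().apply(c['origin']-s['tool_pos']), (r.inv()*rot(c['orientation'])).as_matrix())
print(loc([0.6*1000-237,-50+551,340-221.5]))
E
```

```text
361.9154085755081 [ 0.073921    0.00024404 -0.16133475] [[-4.47447181e-04  9.62752936e-01  2.70382291e-01]
 [ 9.99999422e-01  1.66440804e-04  1.06222027e-03]
 [ 9.77653036e-04  2.70382610e-01 -9.62752454e-01]]
[ 531.28 -317.25 -117.91]
```

Call:
send_rows([
  [[0,0,0,30,-18,-10,0],[0,0,0,46,-27,-10,0],[0,0,0,46,-27,-10,0],[0,0,0,46,-27,-10,0],[0,0,0,46,-27,-10,0],[0,0,0,46,-27,-10,0],[0,0,0,46,-27,-10,0],[0,0,0,46,-27,-8,0],[0,0,0,46,-27,0,0],[0,0,0,46,-27,0,0],[0,0,0,46,-27,0,0],[0,0,0,36,-25,0,0]],
])

```text
t: 1.6
tool_pos: [0.5974, -0.0542, 0.2997]
eef_rot: [-0.0, 0.979, 0.202, -0.001]
contact_force: [-0.2, -0.9, 0.0]
opening: 0.0878
```

Call:
send_rows([
  [[0,0,0.9,0,0,0,0],[0,0,1,0,0,0,0],[0,0,1,0,0,0,0],[0,0,1,0,0,0,0],[0,0,1,0,0,0,0],[0,0,0.95,0,0,0,0],[0,0,0,0,0,0,0],[0,0,0,0,0,0,0]],
])

```text
t: 2.6
tool_pos: [0.5965, -0.0561, 0.3003]
eef_rot: [-0.0, 0.979, -0.203, -0.0]
contact_force: [-0.2, 1.4, 0.3]
opening: 0.0883
```

```bash
python3 - <<'E'
from h import *
info(); snap('wrist','w1')
E
```

```text
t 2.60 pos [596.5 -56.1 300.3] axes x [ 0.918 -0.397 -0.001] z [-0.001  0.    -1.   ] F [-0.2  1.4  0.3] open 88.3 q [-0.15  0.12  1.06  0.    1.96  1.83]
```

View pics/w1.png

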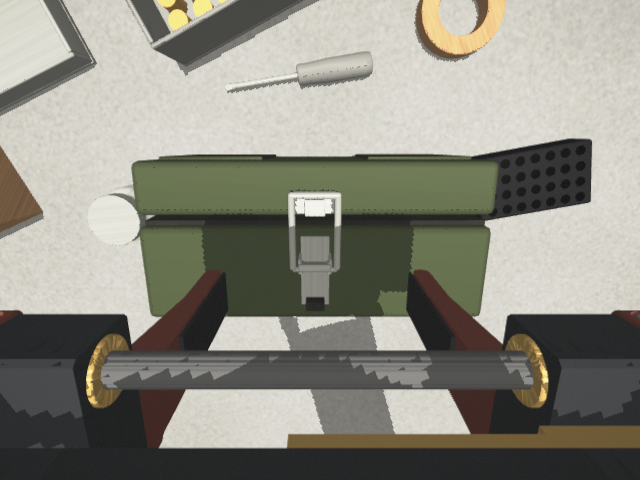

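The wrist view shows the latch centred: end bar at about row 195 (cols 290–340), keeper lip near (315,207), lever around (315,248), base plate at (315,290). Next I'll turn this into a metric profile.

```bash
cat >> h.py <<'E'
YAW=-23.45; O=np.array([597.7,-52.5,0])
def tocase(P,yaw=None,o=None):
    a=np.radians(YAW if yaw is None else yaw); o=O if o is None else o
    M=np.array([[np.cos(a),np.sin(a),0],[-np.sin(a),np.cos(a),0],[0,0,1]])
    return (np.asarray(P)*1000-o)@M.T
E
python3 - <<'E'
from h import *
im,d,c=load('w1'); C=tocase(pts(d,c))
im2=im[185:320,260:370,::-1]; cv2.imwrite('pics/w1z.png',cv2.resize(im2,(489,600),interpolation=cv2.INTER_CUBIC))
top=(C[...,2]>160)&(C[...,2]<176)
v,u=np.where(top); Q=C[top]
# -x half edges
A=Q[(Q[:,0]<-5)]; B=Q[Q[:,0]>8]
for q in(A,B): print(np.round(np.percentile(q,[0,.5,2,50,98,99.5,100],axis=0),1))
for r in range(188,312,4): print(r,[tuple(np.round(C[r,k]).astype(int)) for k in(292,303,315,327,338)])
E
```

```text
[[ -85.6 -150.7  165.7]
 [ -84.  -148.5  167.1]
 [ -81.7 -144.2  167.6]
 [ -37.7   -1.4  169.3]
 [  -6.1  140.4  171.6]
 [  -5.2  144.7  172.3]
 [  -5.   146.8  176. ]]
[[   8.1 -150.5  160.4]
 [   8.6 -148.   161.3]
 [  10.1 -143.2  162.6]
 [  33.4   -1.6  168. ]
 [  52.5  139.7  170. ]
 [  53.2  144.3  170.7]
 [  53.3  146.8  172.1]]
188 [(np.int64(31), np.int64(16), np.int64(168)), (np.int64(31), np.int64(7), np.int64(169)), (np.int64(31), np.int64(-2), np.int64(168)), (np.int64(31), np.int64(-12), np.int64(168)), (np.int64(31), np.int64(-21), np.int64(168))]
192 [(np.int64(33), np.int64(14), np.int64(202)), (np.int64(34), np.int64(6), np.int64(204)), (np.int64(34), np.int64(-3), np.int64(203)), (np.int64(34), np.int64(-11), np.int64(204)), (np.int64(34), np.int64(-19), np.int64(204))]
196 [(np.int64(31), np.int64(14), np.int64(205)), (np.int64(31), np.int64(6), np.int64(204)), (np.int64(31), np.int64(-3), np.int64(204)), (np.int64(31), np.int64(-11), np.int64(204)), (np.int64(31), np.int64(-19), np.int64(204))]
200 [(np.int64(28), np.int64(14), np.int64(205)), (np.int64(22), np.i
[... 5768 characters left out ...]
p.int64(-68), np.int64(18), np.int64(170)), (np.int64(-67), np.int64(8), np.int64(171)), (np.int64(-63), np.int64(-2), np.int64(179)), (np.int64(-67), np.int64(-13), np.int64(171)), (np.int64(-68), np.int64(-23), np.int64(170))]
304 [(np.int64(-72), np.int64(18), np.int64(170)), (np.int64(-72), np.int64(8), np.int64(170)), (np.int64(-65), np.int64(-2), np.int64(182)), (np.int64(-72), np.int64(-13), np.int64(169)), (np.int64(-71), np.int64(-23), np.int64(170))]
308 [(np.int64(-76), np.int64(18), np.int64(169)), (np.int64(-76), np.int64(8), np.int64(169)), (np.int64(-70), np.int64(-2), np.int64(181)), (np.int64(-76), np.int64(-13), np.int64(169)), (np.int64(-75), np.int64(-23), np.int64(170))]
```

View pics/w1z.png

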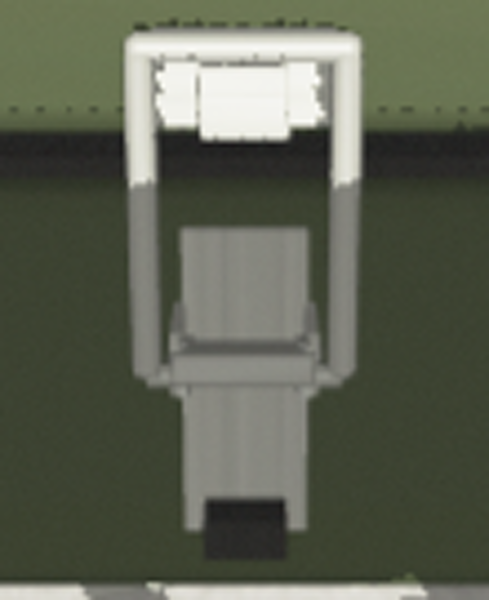

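```bash
python3 - <<'E'
from h import *
s=ctrl.state(); print(tocase(s['tool_pos']))
im,d,c=load('w1'); C=tocase(pts(d,c))
# fine column edges of loop & lever
for lo,hi,n in((198,208,'loop'),(228,238,'levertip')):
    m=(C[...,2]>lo)&(C[...,2]<hi)&(abs(C[...,1])<40)&(C[...,0]>-60)&(C[...,0]<50)
    Q=C[m]; print(n,np.percentile(Q[:,0],[1,99]),np.percentile(Q[:,1],[1,50,99]), np.median(Q[:,2]))
m=(C[...,2]>180)&(C[...,2]<190)&(abs(C[...,1]+2)<14)&(C[...,0]>5);Q=C[m];print('keeper',np.percentile(Q,[2,10,50,90,98],axis=0))
m=(C[...,2]>198)&(C[...,0]>28)&(C[...,0]<40)&(abs(C[...,1]+2)<14);Q=C[m];print('bar',np.percentile(Q,[2,50,98],axis=0))
E
```

```text
[  0.34775902  -3.71025553 300.41002757]
loop [-28.79365488  33.56080494] [-21.23687181  -1.83525066  17.38057635] 202.81242717875585
levertip [-15.40067943 -10.37211964] [-12.78764915  -1.98813314   8.77808415] 233.37322706038321
keeper [[ 12.34674067  -9.45676135 182.19707621]
 [ 13.27063348  -7.92246229 183.20125624]
 [ 18.69080469  -1.67322221 184.16799277]
 [ 24.11605108   4.12095669 185.13889909]
 [ 24.77367634   5.36478713 185.80951618]]
bar [[ 28.03319691 -15.46966097 202.9674844 ]
 [ 28.7224192   -1.92582506 394.44737156]
 [ 33.05724605  11.45528267 397.32024695]]
```

Call:
send_rows([
  [[0,0,0,13,-1,10,0],[0,0,0,14,-0.7,25,0],[0,0,0,0,0,25,0],[0,0,0,0,0,24,0],[0,0,0,0,0,14,0],[0,0,0,0,0,6,0],[0,0,0,0,0,0,0]],
], grip_force=5)

```text
t: 3.52
tool_pos: [0.6221, -0.0654, 0.1968]
eef_rot: [-0.0, 0.979, -0.204, 0.0]
contact_force: [0.4, 0.2, 0.8]
opening: 0.0875
```

```bash
python3 - <<'E'
from h import *
info(); snap('wrist','w2');snap('side','s2')
E
```

```text
t 3.52 pos [622.1 -65.4 196.8] axes x [ 0.917 -0.399  0.   ] z [ 0. -0. -1.] F [0.4 0.2 0.8] open 87.5 q [-0.16  0.16  1.21  0.    1.78  1.82]
```

View pics/w2.png

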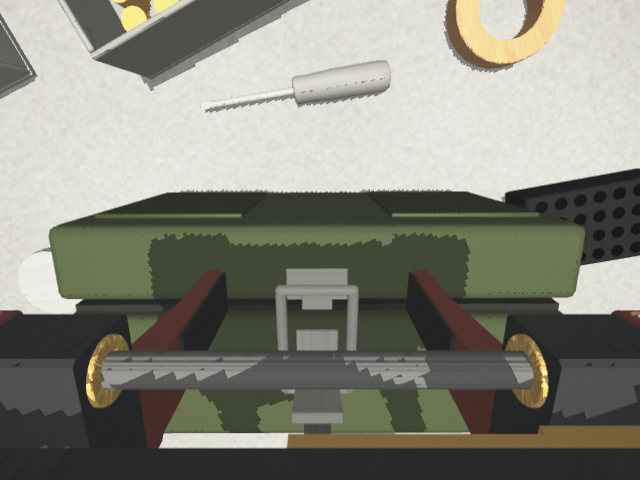

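The loop spans cols 277–357, centred between the finger tips (225 and 408). I'll close gently.

Call:
send_rows([
  [[0,0,0,0,0,0,0.4],[0,0,0,0,0,0,0.5],[0,0,0,0,0,0,0.7],[0,0,0,0,0,0,0.7],[0,0,0,0,0,0,0.7],[0,0,0,0,0,0,0.7],[0,0,0,0,0,0,0.7]],
], grip_force=5)

```text
t: 4.5
tool_pos: [0.622, -0.0653, 0.1966]
eef_rot: [-0.0, 0.979, -0.204, 0.0]
contact_force: [0.9, -0.1, 0.1]
opening: 0.0387
```

```bash
python3 - <<'E'
from h import *
info(); im,d,c=snap('wrist','w3')
cv2.imwrite('pics/w3z.png',cv2.resize(im[240:460,160:480,::-1],(800,550)))
E
```

```text
t 4.50 pos [622.  -65.3 196.6] axes x [ 0.917 -0.4    0.   ] z [ 0.  0. -1.] F [ 0.9 -0.1  0.1] open 38.7 q [-0.16  0.16  1.21  0.    1.78  1.82]
```

View pics/w3z.png

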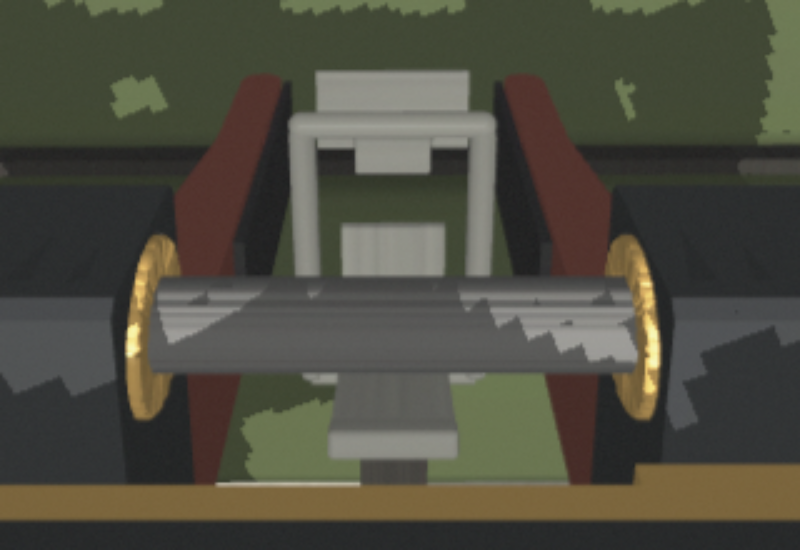

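Call:
send_rows([
  [[0,0,0,0,0,0,0.7],[0,0,0,0,0,3,0.7],[0,0,0,0,0,4,0.7],[0,0,0,0,0,4,0.7],[0,0,0,0,0,4,0.7],[0,0,0,-0.3,0,3,0.7],[0,0,0,0,0,0,0.7]],
], grip_force=10)

```text
t: 5.42
tool_pos: [0.6217, -0.0651, 0.1781]
eef_rot: [-0.0, 0.979, -0.204, -0.0]
contact_force: [1.7, 0.7, 1.4]
opening: 0.0388
```

```bash
python3 - <<'E'
from h import *
info(); im,d,c=snap('wrist','w4')
cv2.imwrite('pics/w4z.png',cv2.resize(im[240:460,160:480,::-1],(800,550)))
im,d,c=snap('side','s4')
cv2.imwrite('pics/s4z.png',cv2.resize(im[180:270,220:340,::-1],(800,600),interpolation=cv2.INTER_CUBIC))
E
```

```text
t 5.42 pos [621.7 -65.1 178.1] axes x [ 0.917 -0.4   -0.   ] z [-0.  0. -1.] F [1.7 0.7 1.4] open 38.8 q [-0.16  0.15  1.24  0.    1.75  1.82]
```

View pics/w4z.png

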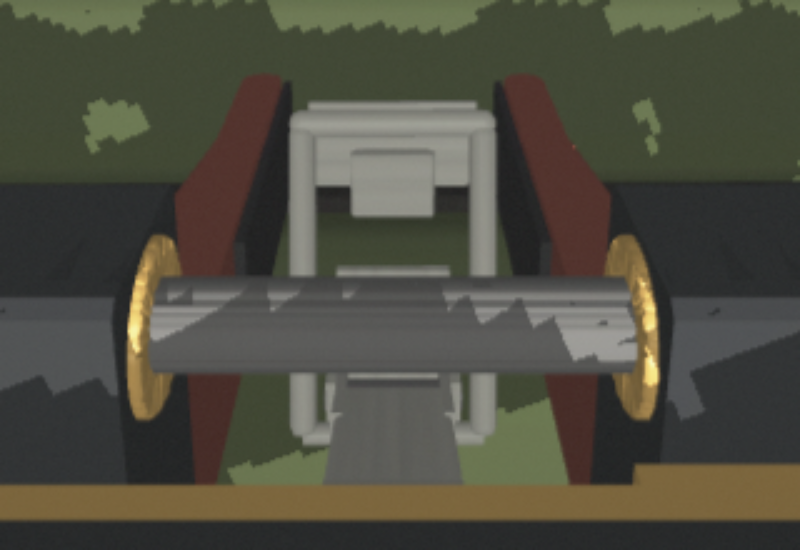

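View pics/s4z.png

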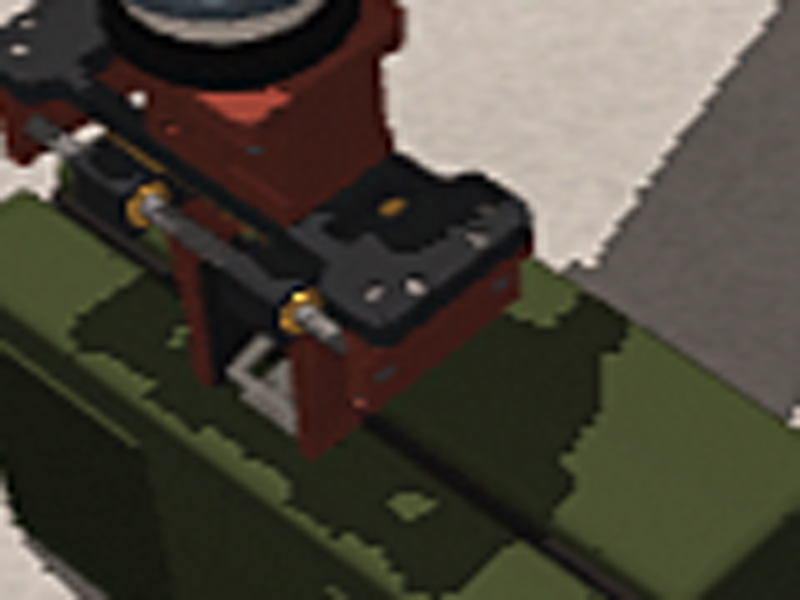

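The end bar has stayed put in the hand and is still clear beyond the lip (bar rows 112–135, lip from row 150). I'll go the rest of the way down.

Call:
send_rows([
  [[0,0,0,-0.5,0,2.5,0.7],[0,0,0,-0.5,0,2,0.7],[0,0,0,0,0,1,0.7],[0,0,0,0,0,0,0.7]],
])

```text
t: 6.02
tool_pos: [0.6207, -0.0647, 0.173]
eef_rot: [-0.0, 0.979, -0.204, -0.0]
contact_force: [0.0, 0.2, 0.3]
opening: 0.0387
```

```bash
python3 - <<'E'
from h import *
info(); im,d,c=snap('wrist','w5')
cv2.imwrite('pics/w5z.png',cv2.resize(im[240:460,160:480,::-1],(800,550)))
C=tocase(pts(d,c))
for r in range(280,330,3): print(r,[tuple(np.round(C[r,k],1)) for k in(280,300,316,332,352)])
E
```

```text
t 6.03 pos [620.7 -64.7 173. ] axes x [ 0.917 -0.4   -0.   ] z [-0.  0. -1.] F [0.  0.2 0.3] open 38.7 q [-0.16  0.15  1.25  0.    1.74  1.82]
280 [(np.float64(30.2), np.float64(15.9), np.float64(168.4)), (np.float64(30.5), np.float64(6.0), np.float64(169.1)), (np.float64(30.3), np.float64(-1.8), np.float64(168.6)), (np.float64(29.8), np.float64(-9.8), np.float64(167.5)), (np.float64(30.0), np.float64(-19.6), np.float64(168.1))]
283 [(np.float64(28.5), np.float64(16.0), np.float64(168.2)), (np.float64(29.0), np.float64(6.0), np.float64(169.3)), (np.float64(29.2), np.float64(-1.8), np.float64(169.7)), (np.float64(29.3), np.float64(-9.7), np.float64(170.2)), (np.float64(28.3), np.float64(-19.7), np.float64(167.9))]
286 [(np.float64(31.4), np.float64(14.9), np.float64(178.5)), (np.float64(31.5), np.float64(5.6), np.float64(178.6)), (np.float64(30.9), np.float64(-1.9), np.float64(177.4)), (np.float64(31.2), np.float64(-9.4), np.float64(177.9)), (np.float64(31.3), np.float64(-18.7), np.float64(178.3))]
289 [(np.float64(30.6), np.float64(14.8), np.float64(179.9)), (np.float64(30.4), np.flo
[... 3272 characters left out ...]
.6)), (np.float64(16.0), np.float64(-9.2), np.float64(184.4)), (np.float64(15.9), np.float64(-18.5), np.float64(184.3))]
325 [(np.float64(14.8), np.float64(14.8), np.float64(184.9)), (np.float64(13.8), np.float64(5.6), np.float64(183.2)), (np.float64(14.9), np.float64(-1.8), np.float64(185.2)), (np.float64(14.6), np.float64(-9.2), np.float64(184.6)), (np.float64(15.2), np.float64(-18.4), np.float64(185.7))]
328 [(np.float64(13.7), np.float64(14.7), np.float64(185.7)), (np.float64(13.7), np.float64(5.5), np.float64(185.8)), (np.float64(12.5), np.float64(-1.8), np.float64(183.6)), (np.float64(13.3), np.float64(-9.2), np.float64(185.0)), (np.float64(13.7), np.float64(-18.4), np.float64(185.7))]
```

View pics/w5z.png

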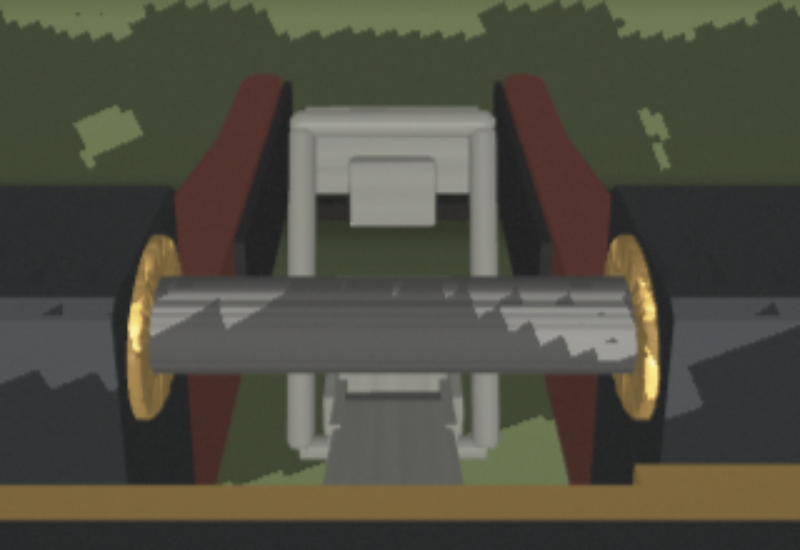

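Call:
send_rows([
  [[0,0,0,-1.5,0,0,0.7],[0,0,0,-2,0,0,0.7],[0,0,0,-2,0,0,0.7],[0,0,0,-1,0,0,0.7],[0,0,0,0,0,0,0.7]],
])

```text
t: 6.7
tool_pos: [0.6146, -0.0621, 0.1731]
eef_rot: [-0.0, 0.979, -0.204, -0.0]
contact_force: [1.0, 0.3, -0.1]
opening: 0.039
```

```bash
python3 - <<'E'
from h import *
info(); im,d,c=snap('wrist','w6')
cv2.imwrite('pics/w6z.png',cv2.resize(im[240:460,160:480,::-1],(800,550)))
E
```

```text
t 6.70 pos [614.6 -62.1 173.1] axes x [ 0.917 -0.399 -0.   ] z [-0.  0. -1.] F [ 1.   0.3 -0.1] open 39.0 q [-0.16  0.13  1.27  0.    1.74  1.83]
```

View pics/w6z.png

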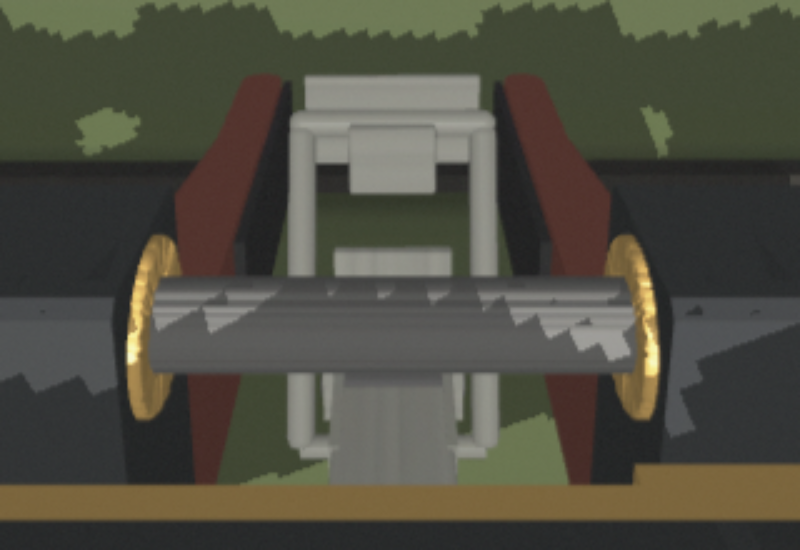

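The lip edge (row 125) now covers the bar, so the bar is under it. I'll pull on until it seats against the post.

Call:
send_rows([
  [[0,0,0,-1,0,0,0.7],[0,0,0,0,0,0,0.7]],
])

```text
t: 7.0
tool_pos: [0.6139, -0.0618, 0.173]
eef_rot: [0.0, 0.979, -0.204, -0.0]
contact_force: [2.7, -0.7, -0.2]
opening: 0.0388
```

Call:
send_rows([
  [[0,0,0,-0.8,0,0,0.7],[0,0,0,0,0,0,0.7]],
])

```text
t: 7.25
tool_pos: [0.6138, -0.0617, 0.1731]
eef_rot: [0.0, 0.979, -0.204, 0.001]
contact_force: [6.4, -1.9, -0.4]
opening: 0.0387
```

```bash
python3 - <<'E'
from h import *
info(); im,d,c=snap('wrist','w7')
cv2.imwrite('pics/w7z.png',cv2.resize(im[240:460,160:480,::-1],(800,550)))
E
```

```text
t 7.25 pos [613.8 -61.7 173.1] axes x [ 0.917 -0.4    0.002] z [ 0.001 -0.    -1.   ] F [ 6.4 -1.9 -0.4] open 38.7 q [-0.16  0.13  1.28 -0.    1.73  1.83]
```

View pics/w7z.png

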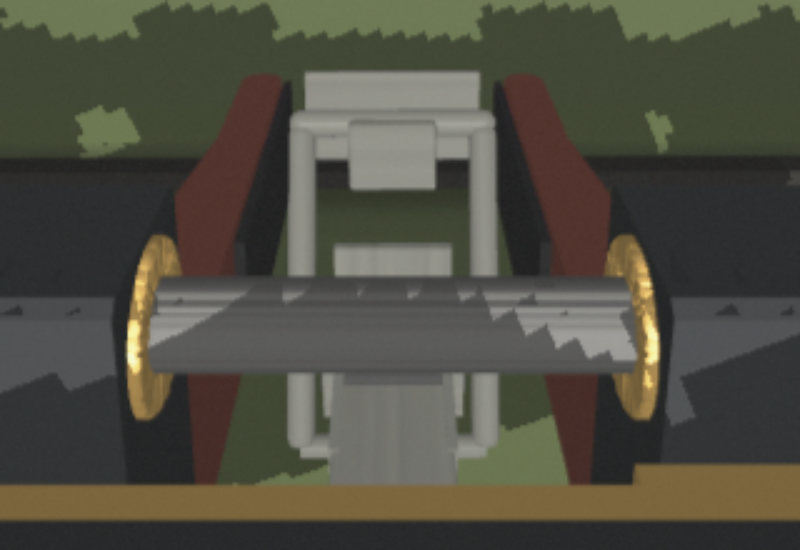

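Call:
send_rows([
  [[0,0,0,0.6,0,0,0.7],[0,0,0,0,0,0,0.3],[0,0,0,0,0,0,0.2],[0,0,0,0,0,0,0.2],[0,0,0,0,0,-15,0.2],[0,0,0,0,0,-40,0.2],[0,0,0,-10,0,-45,0.6],[0,0,0,-17,0,-20,1],[0,0,0,0,0,0,1],[0,0,0,0,0,0,1]],
])

```text
t: 8.55
tool_pos: [0.5887, -0.0508, 0.2912]
eef_rot: [0.0, 0.979, -0.204, -0.001]
contact_force: [0.4, 0.4, 0.0]
opening: 0.0337
```

```bash
python3 - <<'E'
from h import *
info(); print(tocase(ctrl.state()['tool_pos'])); im,d,c=snap('wrist','w8')
cv2.imwrite('pics/w8z.png',cv2.resize(im[160:320,220:420,::-1],(750,600),interpolation=cv2.INTER_CUBIC))
C=tocase(pts(d,c))
for r in range(180,320,4): print(r,[tuple(int(x) for x in np.round(C[r,k])) for k in(293,303,316,330,342)])
E
```

```text
t 8.55 pos [588.7 -50.8 291.2] axes x [ 0.917 -0.399 -0.002] z [-0.002  0.    -1.   ] F [0.4 0.4 0. ] open 33.7 q [-0.14  0.09  1.1  -0.    1.94  1.84]
[ -8.93024108  -2.04744429 291.2359498 ]
180 [(29, 16, 168), (29, 8, 169), (29, -2, 169), (29, -13, 168), (29, -22, 169)]
184 [(26, 16, 170), (26, 8, 169), (27, -2, 170), (26, -13, 168), (26, -22, 169)]
188 [(23, 16, 168), (23, 8, 171), (23, -2, 169), (23, -13, 171), (23, -22, 168)]
192 [(22, 16, 179), (22, 8, 178), (22, -2, 184), (21, -12, 178), (20, -22, 168)]
196 [(19, 16, 181), (17, 9, 171), (19, -2, 184), (17, -13, 170), (17, -22, 168)]
200 [(16, 16, 181), (14, 9, 170), (17, -2, 185), (14, -13, 170), (14, -22, 169)]
204 [(13, 16, 183), (10, 9, 168), (14, -2, 185), (10, -13, 166), (10, -23, 166)]
208 [(10, 16, 184), (3, 10, 146), (3, -2, 147), (3, -14, 148), (3, -24, 147)]
212 [(7, 16, 184), (1, 9, 157), (2, -2, 159), (2, -13, 159), (2, -23, 161)]
216 [(5, 16, 187), (-2, 9, 158), (-1, -2, 160), (-1, -13, 161), (-2, -23, 159)]
220 [(2, 16, 187), (-3, 9, 168), (-3, -2, 166), (-3, -13, 166), (1, -21, 185)]
224 [(-1, 16, 188), (-6, 9,
[... 1324 characters left out ...]
, -24, 168)]
288 [(-61, 18, 170), (-34, 7, 232), (-34, -2, 232), (-33, -11, 233), (-62, -24, 169)]
292 [(-66, 18, 169), (-35, 7, 236), (-35, -2, 236), (-35, -11, 236), (-65, -24, 170)]
296 [(-69, 18, 169), (-38, 7, 235), (-38, -2, 235), (-38, -11, 236), (-69, -24, 169)]
300 [(-73, 18, 169), (-73, 10, 168), (-67, -1, 182), (-73, -13, 169), (-73, -24, 169)]
304 [(-76, 18, 170), (-76, 10, 170), (-70, -1, 182), (-77, -13, 169), (-77, -24, 170)]
308 [(-81, 18, 169), (-80, 10, 170), (-80, -1, 169), (66, -2, 452), (-81, -24, 169)]
312 [(-170, 30, 8), (-174, 17, 0), (-175, -1, -1), (-174, -20, -1), (-175, -37, -1)]
316 [(-181, 31, -1), (-181, 17, -1), (-180, -1, 0), (-181, -20, -1), (-181, -37, -2)]
```

View pics/w8.png

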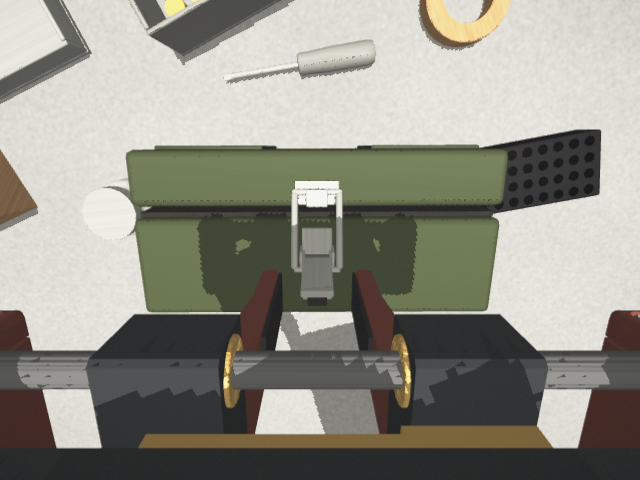

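View pics/w8z.png

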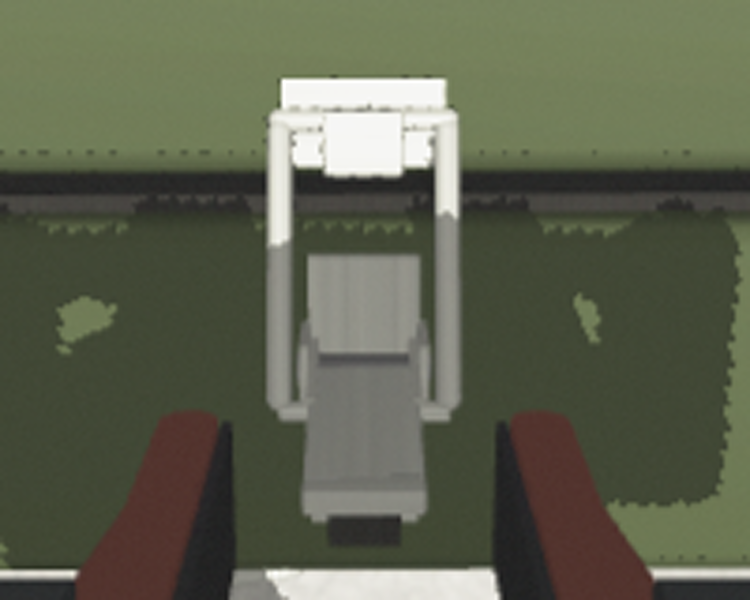

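Call:
send_rows([
  [[0,0,0,0,0,0,1],[0,0,0,-5,0,20,1],[0,0,0,-5,0,25,1],[0,0,0,0,0,15,1],[0,0,0,0,0,3,1],[0,0,0,0,0,0,1]],
], grip_force=10)

```text
t: 9.35
tool_pos: [0.58, -0.047, 0.2304]
eef_rot: [-0.0, 0.979, -0.204, 0.0]
contact_force: [-0.2, -0.1, 1.4]
opening: 0.0004
```

```bash
python3 - <<'E'
from h import *
info(); print(tocase(ctrl.state()['tool_pos'])); im,d,c=snap('wrist','w9')
cv2.imwrite('pics/w9z.png',cv2.resize(im[240:440,200:440,::-1],(720,600),interpolation=cv2.INTER_CUBIC))
im,d,c=snap('side','s9')
cv2.imwrite('pics/s9z.png',cv2.resize(im[180:270,220:340,::-1],(800,600),interpolation=cv2.INTER_CUBIC))
E
```

```text
t 9.35 pos [580.  -47.  230.4] axes x [ 0.917 -0.4    0.   ] z [ 0. -0. -1.] F [-0.2 -0.1  1.4] open 0.4 q [-0.14  0.04  1.27  0.    1.83  1.84]
[-18.37402279  -2.00609076 230.43575253]
```

View pics/w9z.png

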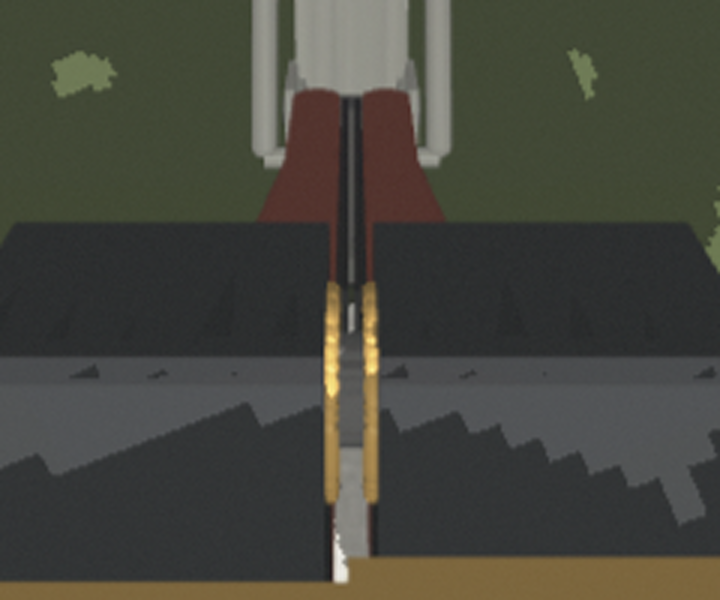

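View pics/s9z.png

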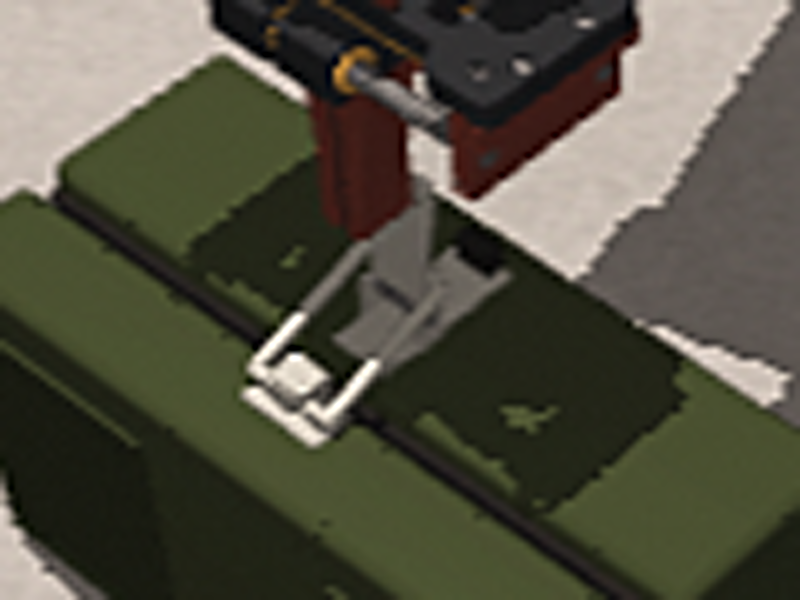

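Call:
send_rows([
  [[0,0,0,-3,0,0,1],[0,0,0,-3,0,1,1],[0,0,0,-4.5,0,1,1],[0,0,0,-5,0,1,1],[0,0,0,-4,0,1.6,1],[0,0,0,-4,0,2,1],[0,0,0,0,0,0,1]],
])

```text
t: 10.32
tool_pos: [0.5579, -0.0374, 0.2233]
eef_rot: [0.0, 0.979, -0.204, -0.0]
contact_force: [1.7, -0.2, 1.4]
opening: 0.0005
```

```bash
python3 - <<'E'
from h import *
info(); print(tocase(ctrl.state()['tool_pos'])); 
im,d,c=snap('side','s10')
cv2.imwrite('pics/s10z.png',cv2.resize(im[180:270,220:340,::-1],(800,600),interpolation=cv2.INTER_CUBIC))
E
```

```text
t 10.32 pos [557.9 -37.4 223.3] axes x [ 0.917 -0.399 -0.001] z [-0.001  0.    -1.   ] F [ 1.7 -0.2  1.4] open 0.5 q [-0.13 -0.02  1.34  0.    1.82  1.85]
[-42.57261849  -1.96089432 223.28549553]
```

View pics/s10z.png

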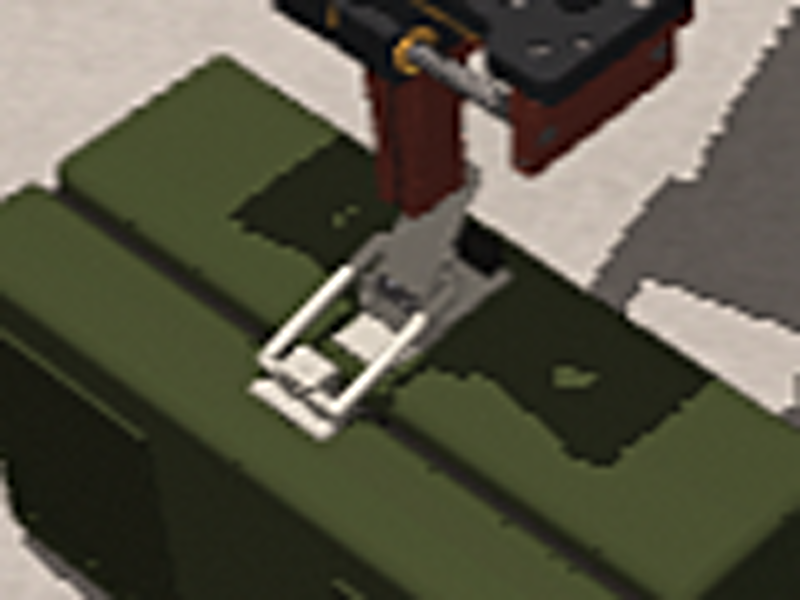

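Call:
send_rows([
  [[0,0,0,-3.2,0,3,1],[0,0,0,-3.1,0,3,1],[0,0,0,-3,0,3.2,1],[0,0,0,-3,0,3.2,1],[0,0,0,0,0,0,1]],
])

```text
t: 11.0
tool_pos: [0.5465, -0.0324, 0.2105]
eef_rot: [-0.0, 0.979, -0.204, -0.001]
contact_force: [0.3, 0.3, 0.0]
opening: 0.001
```

```bash
python3 - <<'E'
from h import *
info(); print(tocase(ctrl.state()['tool_pos'])); 
im,d,c=snap('side','s11')
cv2.imwrite('pics/s11z.png',cv2.resize(im[180:270,220:340,::-1],(800,600),interpolation=cv2.INTER_CUBIC))
im,d,c=snap('wrist','w11')
E
```

```text
t 11.00 pos [546.5 -32.4 210.5] axes x [ 0.917 -0.399 -0.001] z [-0.001  0.    -1.   ] F [0.3 0.3 0. ] open 1.0 q [-0.12 -0.05  1.4   0.    1.8   1.86]
[-55.00238898  -1.9203753  210.50131193]
```

View pics/s11z.png

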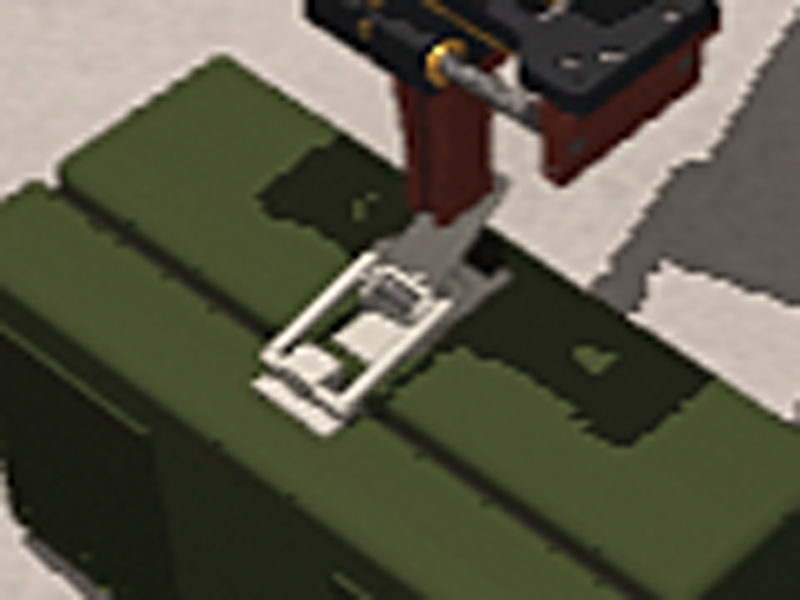

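View pics/w11.png

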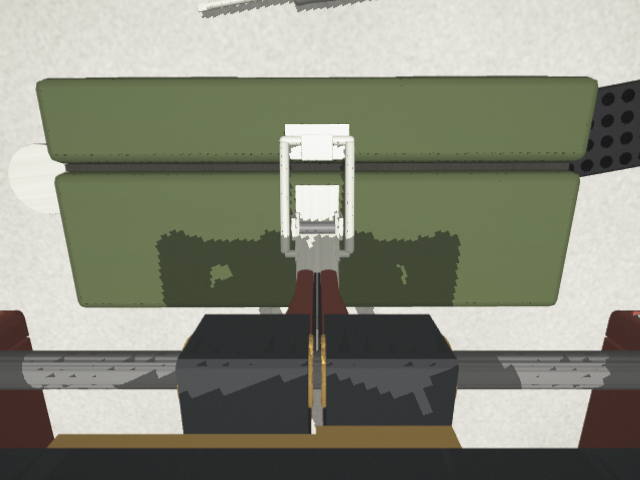

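Call:
send_rows([
  [[0,0,0,-1.8,0,2.6,1],[0,0,0,-1.7,0,2.6,1],[0,0,0,-1.4,0,3,1],[0,0,0,-1.4,0,3,1],[0,0,0,0,0,0,1]],
])

```text
t: 11.72
tool_pos: [0.5409, -0.03, 0.1992]
eef_rot: [0.0, 0.979, -0.204, -0.001]
contact_force: [-0.5, -0.4, -0.4]
opening: 0.0004
```

```bash
python3 - <<'E'
from h import *
info(); print(tocase(ctrl.state()['tool_pos'])); 
im,d,c=snap('side','s12')
cv2.imwrite('pics/s12z.png',cv2.resize(im[180:270,220:340,::-1],(800,600),interpolation=cv2.INTER_CUBIC))
E
```

```text
t 11.72 pos [540.9 -30.  199.2] axes x [ 0.917 -0.399 -0.001] z [-0.001  0.    -1.   ] F [-0.5 -0.4 -0.4] open 0.4 q [-0.12 -0.07  1.43  0.    1.78  1.86]
[-61.05239125  -1.9595307  199.24711636]
```

View pics/s12z.png

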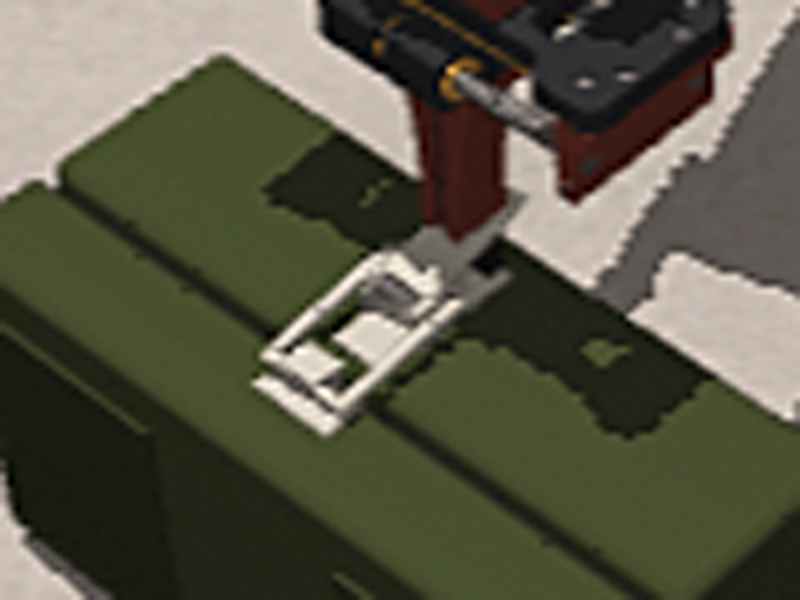

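Call:
send_rows([
  [[0,0,0,-0.7,0,2,1],[0,0,0,-0.7,0,2,1],[0,0,0,-0.5,0,2,1],[0,0,0,-0.4,0,2,1],[0,0,0,0,0,0,1]],
])

```text
t: 12.4
tool_pos: [0.539, -0.0292, 0.1917]
eef_rot: [0.0, 0.979, -0.204, -0.0]
contact_force: [-0.2, 0.2, -0.1]
opening: 0.0004
```

Call:
send_rows([
  [[0,0,0,0,0,2,1],[0,0,0,0,0,1,1],[0,0,0,0,0,0,1]],
])

```text
t: 12.78
tool_pos: [0.5391, -0.0292, 0.1888]
eef_rot: [0.0, 0.979, -0.204, -0.0]
contact_force: [-0.1, 0.2, -0.2]
opening: 0.0005
```

```bash
python3 - <<'E'
from h import *
info(); print(tocase(ctrl.state()['tool_pos'])); 
im,d,c=snap('side','s13')
cv2.imwrite('pics/s13z.png',cv2.resize(im[180:270,220:340,::-1],(800,600),interpolation=cv2.INTER_CUBIC))
E
```

```text
t 12.78 pos [539.1 -29.2 188.8] axes x [ 0.917 -0.4   -0.   ] z [-0.  0. -1.] F [-0.1  0.2 -0.2] open 0.5 q [-0.12 -0.07  1.46 -0.    1.76  1.86]
[-63.0645393   -1.91719392 188.7909781 ]
```

View pics/s13z.png

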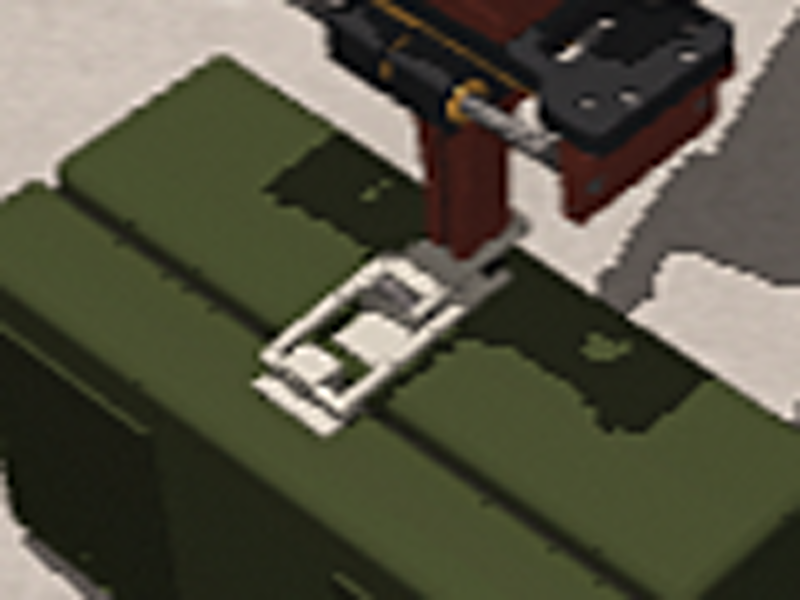

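Call:
send_rows([
  [[0,0,0,0,0,1,1],[0,0,0,0,0,0,1]],
])

```text
t: 13.08
tool_pos: [0.5391, -0.0292, 0.1879]
eef_rot: [-0.0, 0.979, -0.204, -0.0]
contact_force: [-0.1, 0.2, 0.7]
opening: 0.0002
```

Call:
send_rows([
  [[0,0,0,0,0,1,1],[0,0,0,0,0,0,1]],
])

```text
t: 13.32
tool_pos: [0.5392, -0.0292, 0.1873]
eef_rot: [-0.0, 0.979, -0.204, 0.0]
contact_force: [-0.9, -0.2, 2.7]
opening: 0.0008
```

Call:
send_rows([
  [[0,0,0,0,0,0.8,1],[0,0,0,0,0,0,1]],
])

```text
t: 13.58
tool_pos: [0.5392, -0.0292, 0.1872]
eef_rot: [-0.0, 0.979, -0.204, 0.001]
contact_force: [-1.8, -0.7, 5.5]
opening: 0.0006
```

Call:
send_rows([
  [[0,0,0,0,0,1,1],[0,0,0,0,0,0.5,1],[0,0,0,0,0,0,1]],
])

```text
t: 13.95
tool_pos: [0.5392, -0.0292, 0.1871]
eef_rot: [-0.0, 0.979, -0.204, 0.001]
contact_force: [-4.1, -0.5, 10.4]
opening: 0.0006
```

```bash
python3 - <<'E'
from h import *
info(); print(tocase(ctrl.state()['tool_pos'])); 
im,d,c=snap('side','s14')
cv2.imwrite('pics/s14z.png',cv2.resize(im[180:270,220:340,::-1],(800,600),interpolation=cv2.INTER_CUBIC))
E
```

```text
t 13.95 pos [539.2 -29.2 187.1] axes x [ 0.917 -0.4    0.002] z [ 0.002 -0.    -1.   ] F [-4.1 -0.5 10.4] open 0.6 q [-0.12 -0.08  1.46 -0.    1.75  1.86]
[-62.91037733  -1.86661023 187.06750357]
```

View pics/s14z.png

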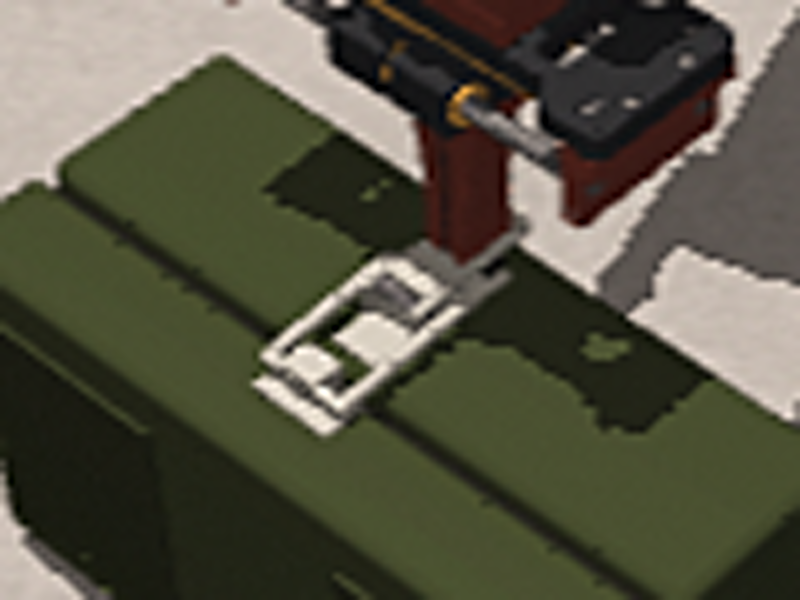

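Call:
send_rows([
  [[0,0,0,-0.8,0,1,1],[0,0,0,-0.4,0,1,1],[0,0,0,0,0,0.6,1],[0,0,0,0,0,0,1]],
])

```text
t: 14.5
tool_pos: [0.5392, -0.0292, 0.1869]
eef_rot: [-0.0, 0.979, -0.204, 0.004]
contact_force: [-4.0, -0.4, 16.8]
opening: 0.0002
```

Call:
send_rows([
  [[0,0,0,-0.2,0,0.8,1],[0,0,0,0,0,0.3,1],[0,0,0,0,0,0,1]],
])

```text
t: 14.88
tool_pos: [0.5392, -0.0291, 0.1868]
eef_rot: [-0.0, 0.979, -0.204, 0.004]
contact_force: [-4.3, -0.7, 21.1]
opening: 0.0006
```

Call:
send_rows([
  [[0,0,0,0,0,0,1],[0,0,0,0,0,0,1],[0,0,0,0,0,0,1],[0,0,0,0,0,0,1],[0,0,0,0,0,0,1]],
])

```text
t: 15.5
tool_pos: [0.5393, -0.0291, 0.1868]
eef_rot: [-0.0, 0.979, -0.204, 0.004]
contact_force: [-3.8, -0.4, 20.5]
opening: 0.0005
```

Call:
send_rows([
  [[0,0,0,0,0,0,1],[0,0,0,0,0,0,1],[0,0,0,0,0,0,1],[0,0,0,0,0,0,1],[0,0,0,0,0,0,1]],
])

```text
t: 16.12
tool_pos: [0.5392, -0.0291, 0.1868]
eef_rot: [-0.0, 0.979, -0.204, 0.004]
contact_force: [-4.1, -0.2, 20.2]
opening: 0.0005
```

Held at about 20 N for 1.2 s. Now I'll let go and look.

Call:
send_rows([
  [[0,0,0,0.7,0,-3,1],[0,0,0,0.7,0,-4,1],[0,0,0,0,0,-15,1],[0,0,0,0,0,-40,1],[0,0,0,0,0,-40,1],[0,0,0,0,0,-20,1],[0,0,0,0,0,0,1]],
])

```text
t: 17.0
tool_pos: [0.5397, -0.0292, 0.3051]
eef_rot: [-0.0, 0.979, -0.204, 0.002]
contact_force: [-0.3, -0.4, 0.1]
opening: 0.0003
```

```bash
python3 - <<'E'
from h import *
info(); im,d,c=snap('wrist','w15'); C=tocase(pts(d,c))
for r in range(130,330,5): print(r,[tuple(int(x) for x in np.round(C[r,k])) for k in(297,316,335)])
im,d,c=snap('side','s15')
cv2.imwrite('pics/s15z.png',cv2.resize(im[180:270,220:340,::-1],(800,600),interpolation=cv2.INTER_CUBIC))
snap('top','t15')
E
```

```text
t 17.00 pos [539.7 -29.2 305.1] axes x [ 0.917 -0.399  0.003] z [ 0.004 -0.    -1.   ] F [-0.3 -0.4  0.1] open 0.3 q [-0.12 -0.04  1.22  0.    1.96  1.86]
130 [(14, 13, 180), (14, -1, 186), (14, -16, 180)]
135 [(11, 13, 180), (10, -1, 183), (10, -16, 171)]
140 [(7, 13, 180), (7, -1, 185), (7, -16, 171)]
145 [(3, 13, 181), (3, -1, 160), (2, -17, 161)]
150 [(-1, 13, 182), (-1, -1, 163), (-1, -17, 163)]
155 [(-4, 13, 182), (-5, -1, 168), (-5, -17, 167)]
160 [(-8, 14, 181), (-9, -1, 170), (-9, -16, 170)]
165 [(-12, 14, 183), (-13, -1, 172), (-13, -17, 169)]
170 [(-16, 14, 182), (-17, -1, 171), (-17, -17, 170)]
175 [(-20, 14, 183), (-21, -1, 171), (-21, -17, 168)]
180 [(-24, 14, 181), (-25, -1, 172), (-25, -17, 169)]
185 [(-27, 14, 182), (-27, -1, 185), (-27, -16, 185)]
190 [(-31, 14, 183), (-31, -1, 185), (-31, -16, 186)]
195 [(-35, 14, 183), (-35, -1, 187), (-37, -17, 169)]
200 [(-39, 14, 185), (-38, -1, 187), (-41, -17, 170)]
205 [(-43, 14, 183), (-42, -1, 187), (-43, -16, 182)]
210 [(-50, 15, 170), (-47, -1, 186), (-50, -17, 169)]
215 [(-54, 15, 169), (-51, -1, 186), (-55, -17, 168)]

[... 452 characters left out ...]
 0, 6), (-152, -26, 6)]
265 [(-160, 26, 5), (-162, 0, -1), (-162, -26, -2)]
270 [(-166, 26, 8), (-169, 0, -1), (-169, -26, -1)]
275 [(-51, 7, 312), (-53, -2, 306), (-51, -10, 313)]
280 [(-51, 7, 318), (-56, -2, 307), (-51, -10, 318)]
285 [(-51, 7, 323), (-58, -2, 306), (-51, -10, 323)]
290 [(-51, 6, 328), (-61, -2, 306), (-51, -10, 328)]
295 [(-51, 6, 333), (-63, -2, 308), (-51, -9, 333)]
300 [(-51, 6, 337), (-66, -2, 308), (-51, -9, 337)]
305 [(-51, 5, 342), (-68, -1, 309), (-51, -9, 342)]
310 [(-51, 5, 347), (-70, -1, 310), (-51, -9, 346)]
315 [(-29, 3, 391), (-239, 0, -2), (-30, -6, 390)]
320 [(-30, 2, 392), (-247, 0, -2), (-29, -6, 393)]
325 [(-29, 2, 396), (-254, 0, -2), (-29, -6, 395)]
```

View pics/w15.png

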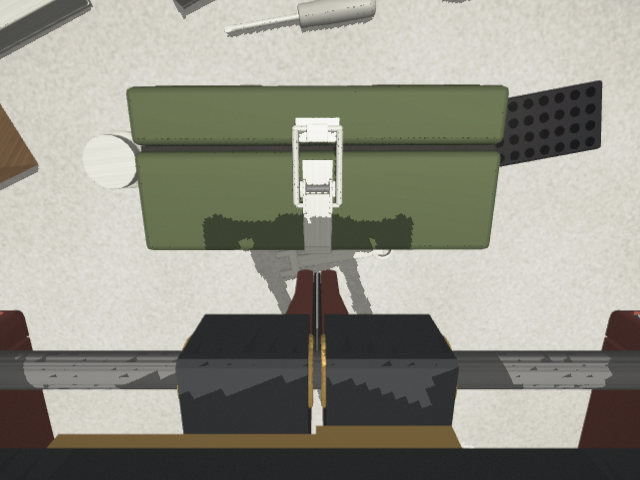

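View pics/s15z.png

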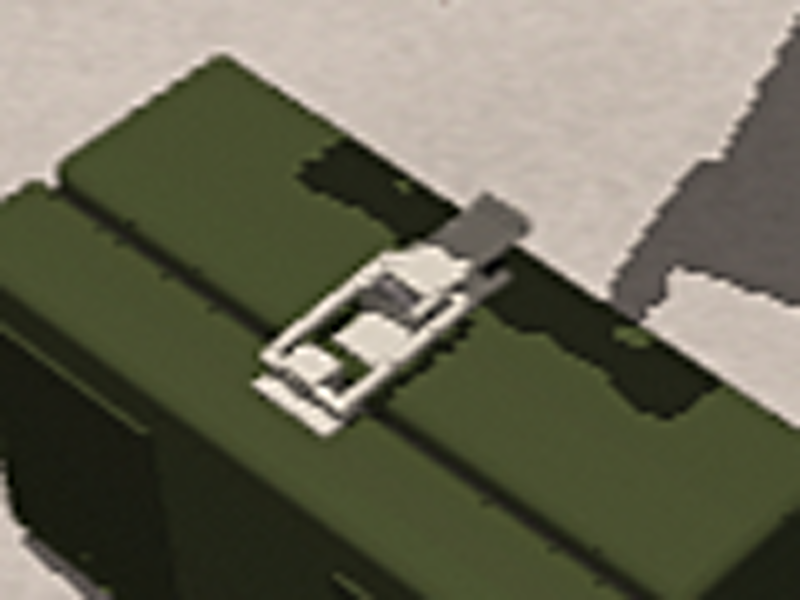

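View pics/s15.png

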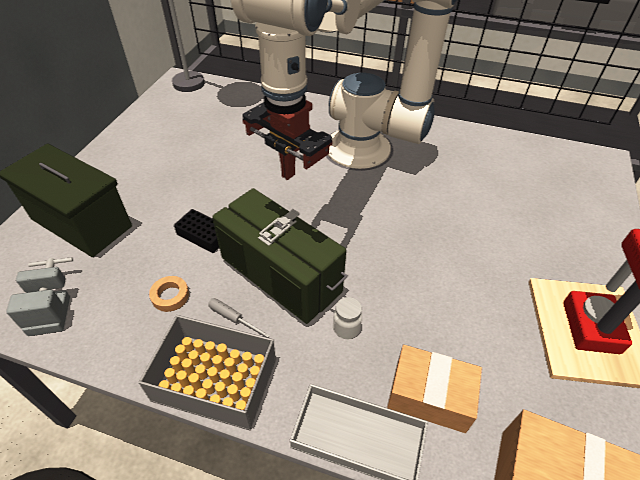

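```bash
python3 - <<'E'
from h import *
for f in('w1','w8','w15'):
    im,d,c=load(f); C=tocase(pts(d,c)); m=(C[...,2]>164)&(C[...,2]<174)&(abs(C[...,1])<140)&(abs(C[...,1])>40)&(C[...,0]>7)&(C[...,0]<70)
    print(f,'lid edge',np.percentile(C[m][:,0],[99,99.8]))
a=load('side0')[0].astype(int);b=load('s15')[0].astype(int)
D=np.abs(a-b).sum(2)>60
for n,s in dict(jar=(slice(295,340),slice(330,365)),block=(slice(210,250),slice(175,210)),driver=(slice(295,340),slice(205,275))).items(): print(n,D[s].sum())
a=load('top0')[0].astype(int);b=load('t15')[0].astype(int)
D=np.abs(a-b).sum(2)>60; print('wrench',D[285:320,300:390].sum(), 'jar',D[175:215,240:280].sum())
print(ctrl.job_done()); print(ctrl.state()['t'])
E
```

```text
w1 lid edge [51.81866916 52.53121566]
w8 lid edge [51.87826193 52.30552322]
w15 lid edge [47.26644361 47.6793146 ]
jar 0
block 0
driver 7
wrench 1824 jar 0
the job is handed in; nothing more can be done
None
the job is handed in; nothing more can be done
```

View pics/t15.png

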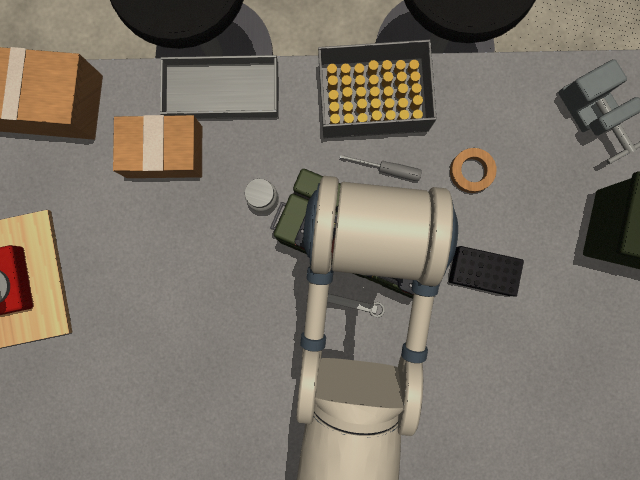

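The case is latched shut and handed in about 17 s into the 51 s allowed.

- **What I did:** I gripped the loop, brought its bar down beyond the keeper and pulled it in under the lip. I then swung the lever down flat with closed fingertips, held it at 20–21 N for about 1.2 s, let go and backed off 120 mm. The highest force I read at any point was about 21.5 N, with a few newtons of it sideways.
- **Last checks:** The lever lies flat, its top face level at about 186 mm. The bar sits under the lip. The lid's outer edge has come in about 4.8 mm, which falls inside the stated 4.5–6.5 mm opening. The hand was free of contact.
- **Other things on the bench:** The jar and block show no change in the pictures, and the screwdriver differs by only 7 pixels.
- **Check that disagreed:** My picture comparison flagged the wrench area (1824 pixels changed). In the last top view the arm and its shadow cover most of the wrench. Its ring end still shows at (377,310), where it was at the start, and the arm never went near it, so I take it as unmoved, though I could not see all of it.

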